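Shut the fittings box and hold the spring clip open over its card

ROBOT

A 6-joint arm with a two-finger parallel gripper is mounted at the origin on the work surface. World frame = base frame: x ahead of the robot, y to its left, z up, the work surface at z = 0. Lengths are in m, angles in rad, forces in N, time in s.
With the tool pointing down it reaches from about 0.4 to 0.925 m from the base axis. Payload 3.4 kg.
Tool frame: the origin (TCP) lies on the mounting face of the last link; the fingertips stand 173 mm ahead of it and the grasp point (between the pads) lies 155 mm ahead of it; z points along the fingers, y is the line along which they close (so a half turn about z gives the same grasp; the last joint's range is limited). The gripper opens to 85 mm and grips with 20 to 120 N. Pads are 22 mm wide; open, the fingers measure 114 mm over their backs; the gripper's body (76 mm by 85 mm) begins 54 mm behind the grasp point. The pads swing forward as they close: fully open they stand 13 mm farther back than shut.
Start: joints at [-1.258, 0.307, 1.506, -0, 1.328, -0.073], TCP at [0.217, -0.533, 0.405] pointing down, gripper open.
Joint ranges: [-3.12, 3.12], [-1.05, 2.28], [0.14, 2.33], [-1.42, 4.57], [0.1, 2.73], [-2.68, 2.68]. Speed limits (rad/s): [2.57, 2.57, 3.14, 3.14, 3.14, 3.14].

INTERFACE

Orientations are given as a rotation vector (axis times angle).
In Python, from bench import ctrl gives the robot as it stands. The module is installed in compiled form; this text tells all that it offers.
- The arm moves only by the tool drive_tool, never from a script. Its argument "commands" is one flat list of numbers, 5 for each row, row after row: the finger opening in m, from 0 to 0.0854, then the shift along the tool's x, y, z in m, then the turn about the tool's z in degrees. In form: [grip, tx, ty, tz, turn, grip, tx, ty, tz, turn, ...]. A call has 1 to 12 rows; each row is the pose to reach, as a shift and turn from the pose commanded when the call began, along the tool's axes at that moment; what a row does not reach only later rows make up. A row lasts 1/8 s, in which the tool goes at most 62.5 mm and 10.7 degrees, less where a joint would pass 70% of its speed; a pose out of reach is approached as far as the arm can. A call with a gripper value outside its range is refused whole. The fingers move at their own pace and stop on an object; "force" is the grip in N (left out, the last holds). Time passes only in rows, so rows that repeat a pose let the fingers close. It gives the time, the measured TCP pose, the force, the opening and the grip force at its end, in the units of the state.
- ctrl.get_state(): the state, without advancing time (a new reading comes with each control period).
- ctrl.snapshot(name): name is "side" or "top" or "wrist"; returns a dict with "pixels" (400x640x3 uint8, red, green, blue), "intrinsics" (3x3 intrinsics, pixels), "T" (4x4, takes a point from camera to world coordinates); the wrist camera has in their place "T_tool_cam" (4x4, takes a point from camera to tool coordinates, whose origin is the TCP and whose axes are the flange's). Camera axes: x right, y down, z forward; pixel columns grow to the right and rows downward; lengths in m; the calibration is good to about 2 mm. The wrist camera is an equidistant fisheye: a pixel r from the principal point sees the ray r / f radians off the axis. A picture is of the moment at which its call begins: read the wrist's pose just before it. There is no depth.
- ctrl.close_job(): hands the job in; it is judged then, once.
The state is a dict: "t": time; "qpos": joint angles; "dq": joint speeds; "effort": joint torques, N m; "tcp_pos": TCP position; "orientation": TCP orientation; "wrist_force": force on the tool from outside, world axes, zero at the start; "moment": the same for the moment, N m; "grip_width": finger opening in m; "finger_force": force on a finger pad.
Only numpy, scipy, OpenCV 4.12 (cv2) and the standard library are available. Lean on these libraries where they do the work, as an engineer would, in place of code of your own. Each camera call takes 0.05 s, during which the arm holds its last target. There are 200 camera calls.

TASK

Slide the flat cover of the fittings box fully shut, so that its upright flange comes up against the card at the end of the box. Then pick up the big free-standing spring clip by pinching its levers, and finish holding it pinched wide open, upright, with its gaping jaws down on both sides of the card and flange (straddling their top edge near the middle, well over the edge but touching neither box nor card): do not let go, I will slip a new card in before it closes. Leave everything else where it stands.

Things in the scene. Friction and masses are not known exactly. Their poses are not given: they have to be found in the camera images.
- fitting_box: grey plastic fittings box fixed to the counter, 110 (its x) x 210 (its y) x 55 mm high; origin at the centre of its underside, z up. Two compartments along y, the +y one with brass fittings. Outside its +y end stands an upright stiff paper card, 90 mm wide (x), 3 mm thick (y = 106.5 to 109.5 mm), top edge 110 mm above the counter
- card_edge (a point): middle of the top edge of card plus shut cover flange: box frame x 0, y 105.25, z 110 mm, axes as the box. With the cover shut, flange and card form a stack 8.5 mm thick (y = 101 to 109.5 mm); the card's top is at this height, the flange's top 4 mm lower
- cover (a joint): slide of the flat aluminium cover along the box's y, in m: 0 = fully shut over the +y compartment (flange up against the card), 0.085 = fully open, towards -y. About 1.5 N of friction; stays where left
- cover_grip (a point): point on the cover's black ridge, on its centre, 79 mm above the counter, axes as the box. The cover is a 4 mm plate, top 59 mm above the counter; the ridge on it is 12 mm thick (box x), 42 mm long (box y), top 88 mm above the counter. The cover's upright flange is at point cover_flange, 63 mm to +y
- cover_flange (a point): middle of the top edge of the cover's upright flange, 106 mm above the counter; the flange is 60 mm wide (box x) and 4 mm thick (box y), at the cover's +y edge
- clip: large black spring clip standing loose on its shut jaws, two wide levers up, about 90 g. Origin at the centre of the underside of the shut jaws, z up; halves on its +y and -y sides are mirror images. Jaws 50 mm wide (x), shut 26 mm thick over both (y), from z = 0 up to the pivot. Fully pinched, this frame stays midway between the fingers and upright
- clip_pivot (a point): the clip's pivot pin, along the clip's x, 42 mm above its origin. Levers, 36 mm wide (x), rise from it: at rest they splay to about 46 mm over both (y) at their tops, z = 80 mm over the clip's origin; pinched to the stop they are upright and parallel, 22 mm over both, tops at z = 84 mm. No part of the levers is lower than the pivot
- clip_left (a joint): swing of the clip's +y half, rad (the other half moves equally): 0 = jaws shut by the spring, 0.30 = levers pinched together along y to the stop. There the jaws gape 25 mm at their tips (z = 4 mm in the clip frame), 16 mm at z = 20 mm, narrowing to the pivot. Pinching halfway up the levers takes 4 N at first, 10 N at the stop; a 30 N grip holds it there
- mug: white ceramic mug, 80 mm wide, 90 mm high; bystander, origin at the centre of its underside
- funnel: stainless funnel standing on its wide mouth, 84 mm wide, 90 mm high; bystander, origin at the centre of its underside
- bottle: green bottle with a white twist cap, 66 mm wide, 200 mm high; bystander, origin at the centre of its underside
- brush: red scrub brush lying on its white bristles, 70 x 160 mm, 73 mm high with its bow handle; bystander, origin at the centre of its underside
- dustpan: blue dustpan lying flat, 170 x 220 mm, 50 mm high, a small steel clip on its handle; bystander, origin at the centre of its underside
- jar: clear jar with a steel lid, 70 mm wide, 90 mm high; bystander, origin at the centre of its underside
- soap_tray: open steel soap tray, 110 x 80 x 30 mm; bystander, origin at the centre of its underside
Mind the look-alikes: they are no part of the job. What is meant by the clip is not turquoise or yellow, and is the larger of those in its own colour.

How it is judged:
By the outcome, as a careful person would: the job done as asked, in the order asked, and still so for the second after the job is handed in, while the arm keeps its last pose, push and grip.
It also fails if it takes over 56 s, if anything falls off the work surface, if the arm or the gripper's body presses on something with over 40 N, if the wrist force passes 120 N, or if a joint passes its speed limit or range.

## Working session

There is one attempt and no reset: what is moved stays moved. The work goes in short steps, Python scripts to look and compute and a tool call to move; the robot and the scene stay as the last step left them, time stands still between calls to the robot, and variables do not carry over. Pictures are saved under pics/ and viewed, at most 13 in all, crops included, and the job is handed in when it is done.

Besides the shell and the picture viewer there is one more tool, called after "Emit:" by a JSON object that holds its "op" and its "data". drive_tool: Moves the arm, as the interface text tells. Its arguments: {"type":"object","properties":{"commands":{"type":"array"},"force":{"type":"number"}},"required":["commands"]}

```bash
mkdir -p pics; python3 - <<'E'
from bench import ctrl
import cv2,numpy as np,json,pickle
s=ctrl.get_state();print({k:np.round(v,4).tolist() for k,v in s.items()})
d={}
for n in("side","top","wrist"):
    r=ctrl.snapshot(n);d[n]=r
    cv2.imwrite(f"pics/{n}0.png",r["pixels"][:,:,::-1])
    print(n,{k:np.round(v,4).tolist() for k,v in r.items() if k!="pixels"})
pickle.dump(d,open("d0.pkl","wb"))
E
```

```text
{'t': 0.0, 'qpos': [-1.2575, 0.3076, 1.5077, 0.0, 1.3284, -0.0735], 'dq': [0.0003, -0.0005, 0.0019, 0.0007, -0.0002, -0.001], 'effort': [-0.0035, -45.7559, -25.1915, -0.0005, 0.0134, 0.0], 'tcp_pos': [0.2168, -0.5322, 0.4038], 'orientation': [-3.081, -0.6034, 0.0003], 'wrist_force': [-0.036, -0.4773, -1.6142], 'moment': [0.0003, 0.0102, -0.0181], 'finger_force': 0.0, 'grip_width': 0.0854}
side {'intrinsics': [[368.8252, 0.0, 318.196], [0.0, 368.8252, 194.3673], [0.0, 0.0, 1.0]], 'T': [[-0.953, -0.1596, 0.2576, 0.3011], [-0.3028, 0.4723, -0.8278, 0.8769], [0.0105, -0.8668, -0.4985, 0.6195], [0.0, 0.0, 0.0, 1.0]]}
top {'intrinsics': [[394.9815, 0.0, 313.8981], [0.0, 394.9815, 200.4318], [0.0, 0.0, 1.0]], 'T': [[-0.0052, -0.9905, 0.1371, 0.3758], [-1.0, 0.0044, -0.006, 0.0171], [0.0053, -0.1372, -0.9905, 1.4564], [0.0, 0.0, 0.0, 1.0]]}
wrist {'intrinsics': [[309.7069, 0.0, 317.3373], [0.0, 309.7069, 202.8494], [0.0, 0.0, 1.0]], 'T_tool_cam': [[-0.0003, -0.9599, -0.2804, 0.0718], [1.0, -0.0005, 0.0007, 0.0017], [-0.0009, -0.2804, 0.9599, 0.0316], [0.0, 0.0, 0.0, 1.0]]}
```

View pics/top0.png

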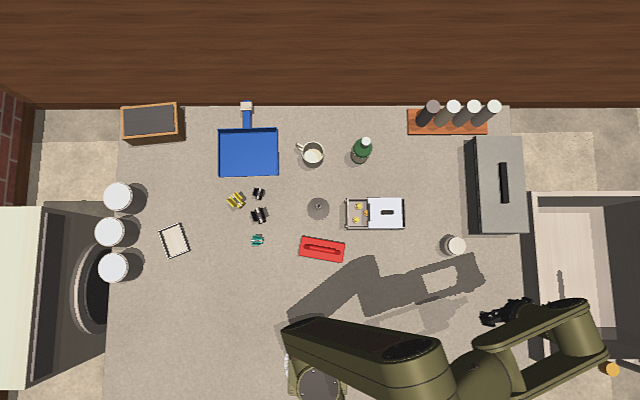

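View pics/side0.png

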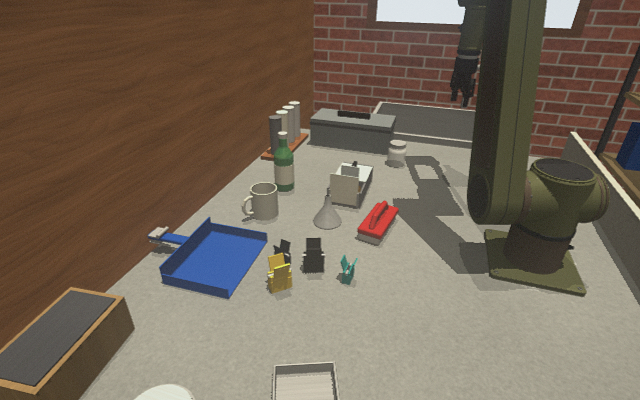

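The top view shows the box at (375,213) with its card at the left end (346,213) and cover ridge at (386,213). The clip candidates in the top view are:
- yellow at (235,200)
- black at (258,193)
- black at (259,215)
- turquoise at (257,240)
- small steel clip on the dustpan at (247,105)

The black one at (259,215) looks larger; in the side view it is at (314,255), against (283,250) for the other black one. I'll check this in a close crop.

```bash
python3 - <<'E'
import cv2,numpy as np
t=cv2.imread("pics/top0.png");s=cv2.imread("pics/side0.png")
f=lambda i,x0,y0,w,h,k:cv2.resize(i[y0:y0+h,x0:x0+w],None,fx=k,fy=k,interpolation=cv2.INTER_CUBIC)
a=np.hstack([f(t,225,180,50,40*50//40,6)[:300],f(t,335,188,80,50,6)])
b=np.hstack([f(s,260,230,80,60,5)[:300],f(s,320,155,76,60,5)])
h=np.zeros((600,800,3),np.uint8);h[:a.shape[0],:min(800,a.shape[1])]=a[:,:800];h[300:600,:b.shape[1]]=b
cv2.imwrite("pics/crop.png",h)
E
```

```text
(no output)
```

View pics/crop.png

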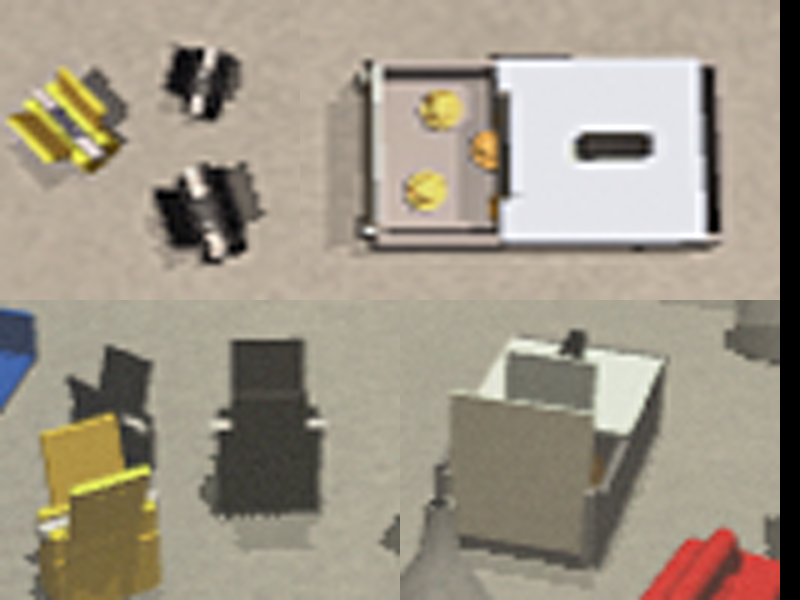

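The crop confirms it: the black clip at top (259,215), side (314,255), is clearly larger than the black one at (258,193), so it's the target. The cover is open by most of its travel, and the card is at the left end, which is world +y. Next I measure.

```bash
cat > h.py <<'E'
import numpy as np,cv2
from scipy.spatial.transform import Rotation as R
def ray(c,uv,wT=None):
    K=c["intrinsics"];x=(np.asarray(uv,float).reshape(-1,2)-K[:2,2])/np.diag(K)[:2]
    if "T" in c: d=np.c_[x,np.ones(len(x))];T=np.array(c["T"])
    else:
        th=np.linalg.norm(x,axis=1,keepdims=True);d=np.c_[x/np.maximum(th,1e-9)*np.sin(th),np.cos(th)];T=wT@np.array(c["T_tool_cam"])
    return T[:3,3],d@T[:3,:3].T
def onz(c,uv,z,wT=None):
    o,d=ray(c,uv,wT);return o+d*((z-o[2])/d[:,2])[:,None]
def tool(s):
    T=np.eye(4);T[:3,:3]=R.from_rotvec(s["orientation"]).as_matrix();T[:3,3]=s["tcp_pos"];return T
def toolshift(s,p): return tool(s)[:3,:3].T@(np.asarray(p)-np.asarray(s["tcp_pos"]))
def blob(m):
    n,l,st,ce=cv2.connectedComponentsWithStats(m.astype(np.uint8));return l,st,ce
E
python3 - <<'E'
from h import *
import pickle
d=pickle.load(open("d0.pkl","rb"));c=d["top"];p=c["pixels"].astype(int)
def comps(m,x0,y0,x1,y1,z,name,amin=15):
    k=np.zeros(m.shape,bool);k[y0:y1,x0:x1]=m[y0:y1,x0:x1]
    l,st,ce=blob(k)
    for i in range(1,len(st)):
        if st[i,4]<amin: continue
        ys,xs=np.nonzero(l==i);r=cv2.minAreaRect(np.c_[xs,ys].astype(np.float32))
        w=onz(c,cv2.boxPoints(r),z);e=[np.linalg.norm(w[1]-w[0]),np.linalg.norm(w[2]-w[1])]
        print(name,st[i],np.round(r[0],1),"size",np.round(e,3),"ctr",np.round(w.mean(0),4),"edge0 ang",np.round(np.degrees(np.arctan2(*(w[1]-w[0])[[1,0]])),1))
comps(p.min(2)>190,335,188,415,240,.059,"cover")
comps(p.max(2)<75,377,205,398,220,.088,"ridge")
comps(p.max(2)<75,245,203,275,228,.08,"clip")
comps(p.max(2)<75,245,182,275,203,.06,"small")
comps(p.min(2)>150,245,203,275,228,.042,"pin",3)
# card top in side view: corners from crop
print(np.round(onz(d["side"],[[330+.2,173.6],[358.6,178]],.11),4))
E
```

```text
cover [367 198  36  30 902] [384.5 212.5] size [0.104 0.125] ctr [ 0.5251 -0.2425  0.059 ] edge0 ang -1.4
ridge [381 210  12   4  42] [386.5 211.5] size [0.038 0.011] ctr [ 0.5252 -0.2442  0.088 ] edge0 ang -90.3
clip [259 208   7  14  51] [262.3 214.4] size [0.012 0.05 ] ctr [0.5179 0.1896 0.08  ] edge0 ang -71.6
clip [251 210  11  14  63] [255.4 217.5] size [0.022 0.05 ] ctr [0.507  0.2135 0.08  ] edge0 ang -68.2
small [253 188   6   9  35] [255.3 191.7] size [0.03  0.016] ctr [0.6018 0.2182 0.06  ] edge0 ang -10.3
small [258 189   6  11  32] [260.8 194.2] size [0.039 0.01 ] ctr [0.5923 0.1985 0.06  ] edge0 ang -17.5
pin [245 203  30  25 468] [259.5 215. ] size [0.105 0.087] ctr [0.5198 0.2043 0.042 ] edge0 ang -90.3
pin [259 219   3   4   9] [260.  220.5] size [0.007 0.011] ctr [0.4998 0.2023 0.042 ] edge0 ang -90.3
[[ 0.5682 -0.1029  0.11  ]
 [ 0.479  -0.1022  0.11  ]]
```

```bash
python3 - <<'E'
from h import *
from bench import ctrl
s=ctrl.get_state();T=tool(s);print(np.round(T,3).tolist())
print(toolshift(s,[.525,-.244,.36]))
E
```

```text
[[0.926, 0.377, -0.001, 0.217], [0.377, -0.926, 0.001, -0.532], [0.0, -0.002, -1.0, 0.404], [0.0, 0.0, 0.0, 1.0]]
[ 0.39416897 -0.15063819  0.04426566]
```

Emit:
{"op": "drive_tool", "data": {"commands": [0.06,0.05,-0.02,0.0,-10,0.06,0.11,-0.04,0.0,-20,0.06,0.17,-0.06,0.01,-30,0.06,0.22,-0.085,0.02,-40,0.06,0.28,-0.105,0.03,-50,0.06,0.34,-0.13,0.04,-60,0.06,0.394,-0.15,0.044,-67.8,0.06,0.394,-0.15,0.044,-67.8,0.06,0.394,-0.15,0.044,-67.8,0.06,0.394,-0.15,0.044,-67.8], "force": 40}}

```text
t: 1.4
tcp_pos: [0.5243, -0.2459, 0.3607]
orientation: [-2.224, -2.218, 0.001]
wrist_force: [-0.6, 0.4, -0.0]
grip_width: 0.06
finger_force: 0.0
```

```bash
cat > snap.py <<'E'
import sys,pickle,cv2,numpy as np
from bench import ctrl
s=ctrl.get_state();r=ctrl.snapshot("wrist");pickle.dump((s,r),open(sys.argv[1]+".pkl","wb"))
cv2.imwrite(f"pics/{sys.argv[1]}.png",r["pixels"][:,:,::-1])
print({k:np.round(s[k],4).tolist() for k in("t","qpos","tcp_pos","orientation","wrist_force","grip_width","finger_force")})
E
python3 snap.py w1
```

```text
{'t': 1.4, 'qpos': [-0.5113, 0.3487, 1.5604, -0.0005, 1.2329, -0.5086], 'tcp_pos': [0.5243, -0.2459, 0.3607], 'orientation': [-2.2241, -2.2184, 0.0009], 'wrist_force': [-0.5974, 0.4188, -0.0229], 'grip_width': 0.06, 'finger_force': 0.0}
```

View pics/w1.png

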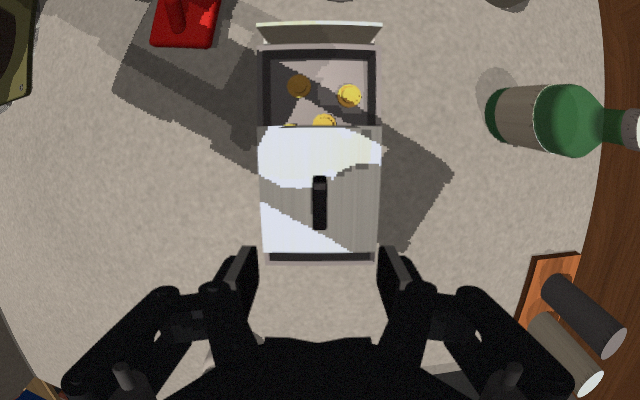

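The wrist view shows the ridge at (320,203), the cover plate spanning (257–382, 127–253), and the card's top edge from (257,25) to (382,24).

```bash
python3 - <<'E'
from h import *
import pickle
s,c=pickle.load(open("w1.pkl","rb"));T=tool(s);p=c["pixels"].astype(int)
m=np.zeros(p.shape[:2],bool);m[165:240,300:340]=p[165:240,300:340].max(2)<70
ys,xs=np.nonzero(m);print("ridge px",xs.min(),xs.max(),ys.min(),ys.max())
for r in (180,190,200,210,220,228): print(r,xs[ys==r].min(),xs[ys==r].max())
f=lambda uv,z:print(np.round(onz(c,uv,z,T),4).tolist())
f([[320,177],[320,230]],.088); f([[320,230]],.059)
for col in(270,370): print(col,p[15:60,col].sum(1).tolist())
f([[257.5,23],[382,22.5]],.11)
f([[257.5,127],[382,127],[262,252],[380,252]],.059)
for row in (140,): 
  print(p[row,250:264].sum(1),p[row,376:390].sum(1))
print(p[30,250:264].sum(1),p[30,374:390].sum(1))
E
```

```text
ridge px 312 326 176 229
180 313 326
190 312 326
200 312 326
210 312 326
220 313 326
228 313 325
[[0.5275, -0.2254, 0.088], [0.5275, -0.2704, 0.088]]
[[0.5277, -0.2817, 0.059]]
270 [400, 401, 402, 410, 404, 397, 421, 589, 640, 636, 573, 270, 192, 188, 197, 205, 200, 195, 197, 200, 196, 196, 208, 197, 196, 207, 198, 225, 278, 302, 425, 457, 460, 457, 442, 184, 98, 84, 90, 87, 99, 89, 92, 98, 111]
370 [468, 465, 463, 465, 469, 476, 488, 618, 649, 650, 558, 221, 202, 218, 207, 207, 214, 200, 207, 216, 224, 213, 209, 214, 221, 219, 288, 365, 271, 277, 423, 460, 458, 473, 464, 209, 97, 115, 112, 93, 107, 107, 113, 120, 135]
[[0.4834, -0.1076, 0.11], [0.5716, -0.1072, 0.11]]
[[0.4732, -0.186, 0.059], [0.5822, -0.1861, 0.059], [0.4713, -0.3049, 0.059], [0.5863, -0.3054, 0.059]]
[174 184 196 186 185 178 180 269 285 279 293 458 675 675] [399 395 396 417 409 363 273 256 252 249 252 246 244 232]
[379 373 380 389 398 400 410 402 327 212 191 201 205 200] [202 210 206 212 223 319 434 468 466 462 457 449 452 447 444 452]
```

Emit:
{"op": "drive_tool", "data": {"commands": [0.05,-0.0035,0.003,0.04,0,0.05,-0.0035,0.003,0.08,0,0.05,-0.0035,0.003,0.11,0,0.05,-0.0035,0.003,0.122,0,0.05,-0.0035,0.003,0.122,0,0.0,-0.0035,0.003,0.122,0,0.0,-0.0035,0.003,0.122,0,0.0,-0.0035,0.003,0.122,0,0.0,-0.0035,0.003,0.122,0,0.0,-0.0035,0.003,0.122,0,0.0,-0.0035,0.003,0.122,0], "force": 40}}

```text
t: 2.82
tcp_pos: [0.5264, -0.2485, 0.2401]
orientation: [-2.22, -2.22, 0.005]
wrist_force: [-7.4, -0.7, 7.4]
grip_width: 0.0111
finger_force: 40.6
```

Emit:
{"op": "drive_tool", "data": {"commands": [0.0,0.008,0,0,0,0.0,0.018,0,0,0,0.0,0.028,0,0,0,0.0,0.038,0,0,0,0.0,0.048,0,0,0,0.0,0.056,0,0,0,0.0,0.063,0,0,0,0.0,0.068,0,0,0,0.0,0.068,0,0,0,0.0,0.068,0,0,0]}}

```text
t: 4.08
tcp_pos: [0.5264, -0.1798, 0.2401]
orientation: [-2.219, -2.22, 0.003]
wrist_force: [-7.0, 0.9, 8.9]
grip_width: 0.0113
finger_force: 40.8
```

Emit:
{"op": "drive_tool", "data": {"commands": [0.0,0.002,0,0,0,0.0,0.004,0,0,0,0.0,0.006,0,0,0,0.0,0.006,0,0,0,0.0,0.006,0,0,0]}}

```text
t: 4.7
tcp_pos: [0.5264, -0.175, 0.2401]
orientation: [-2.22, -2.221, 0.006]
wrist_force: [-8.5, -3.4, 8.9]
grip_width: 0.0111
finger_force: 40.7
```

Emit:
{"op": "drive_tool", "data": {"commands": [0.0,0.001,0,0,0,0.0,0.002,0,0,0,0.0,0.003,0,0,0,0.0,0.003,0,0,0,0.0,0.003,0,0,0]}}

```text
t: 5.32
tcp_pos: [0.5264, -0.1741, 0.2401]
orientation: [2.218, 2.222, -0.011]
wrist_force: [-8.7, -13.1, 6.7]
grip_width: 0.011
finger_force: 40.3
```

Emit:
{"op": "drive_tool", "data": {"commands": [0.03,-0.001,0,0,0,0.04,-0.001,0,0,0,0.05,-0.001,0,0,0,0.05,-0.001,0,-0.03,0,0.05,-0.001,0,-0.08,0,0.06,0.0,0,-0.13,0,0.06,0.0,0,-0.16,0,0.06,0.0,0,-0.16,0,0.06,0.0,0,-0.16,0]}}

```text
t: 6.45
tcp_pos: [0.5279, -0.171, 0.3978]
orientation: [-2.221, -2.22, 0.001]
wrist_force: [-0.2, 0.0, 0.2]
grip_width: 0.0601
finger_force: 0.0
```

```bash
python3 snap.py w2; python3 - <<'E'
from h import *
import pickle
s,c=pickle.load(open("w2.pkl","rb"));T=tool(s);p=c["pixels"].astype(int)
i=c["pixels"][:,:,::-1]
cv2.imwrite("pics/w2c.png",cv2.resize(i[60:260,220:420],None,fx=3,fy=3,interpolation=cv2.INTER_CUBIC))
E
```

```text
{'t': 6.45, 'qpos': [-0.3895, 0.2848, 1.558, 0.0001, 1.3004, -0.3893], 'tcp_pos': [0.5279, -0.171, 0.3978], 'orientation': [-2.2207, -2.2201, 0.0008], 'wrist_force': [-0.2006, 0.0048, 0.1899], 'grip_width': 0.0601, 'finger_force': 0.0}
```

View pics/w2c.png

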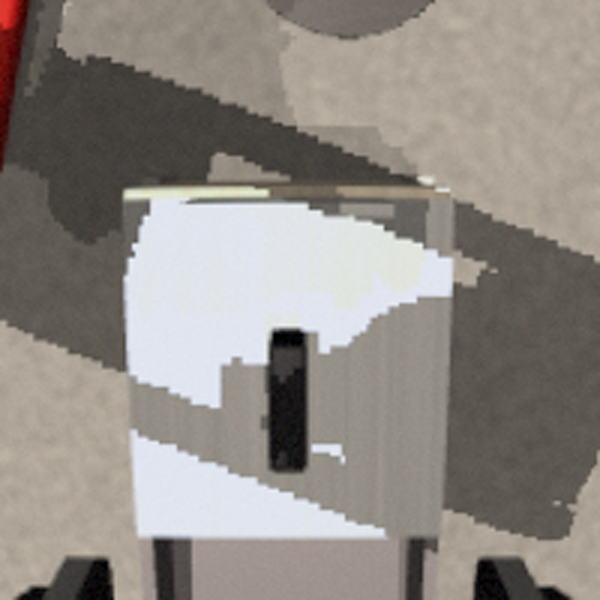

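The crop shows the cover shut. The compartment is fully covered, the flange lies directly behind the card's top edge at about (262–369, 122–126), and the ridge is at (316,193).

```bash
python3 - <<'E'
from h import *
import pickle
s,c=pickle.load(open("w2.pkl","rb"));T=tool(s);p=c["pixels"].astype(int)
f=lambda n,uv,z:print(n,np.round(onz(c,uv,z,T),4).tolist())
for col in(266,280,360): print(col,p[116:134,col].sum(1).tolist())
f("card outer",[[261.5,122.3],[369.5,122.3]],.11)
f("card inner",[[261.5,125.7],[369.5,125.7]],.11)
f("ridge top ends",[[316,170],[316,217]],.088)
print(p[195,300:330].sum(1).tolist(),p[124,255:268].sum(1).tolist(),p[124,364:375].sum(1).tolist())
# clip view: is it visible in side cam now; go-to shift above clip
print("clip shift",toolshift(s,[.512,.202,.40]))
E
```

```text
266 [182, 192, 194, 200, 202, 201, 349, 583, 664, 663, 481, 336, 291, 308, 307, 297, 298, 294]
280 [192, 197, 187, 193, 207, 234, 460, 608, 655, 663, 682, 593, 680, 693, 691, 689, 688, 691]
360 [486, 490, 503, 643, 528, 345, 333, 423, 428, 416, 339, 298, 301, 297, 296, 291, 297, 297]
card outer [[0.4825, -0.1066, 0.11], [0.5718, -0.1067, 0.11]]
card inner [[0.4825, -0.1094, 0.11], [0.5718, -0.1096, 0.11]]
ridge top ends [[0.5274, -0.1513, 0.088], [0.5274, -0.1964, 0.088]]
[433, 441, 433, 449, 453, 444, 438, 430, 424, 261, 75, 58, 57, 69, 73, 71, 66, 56, 76, 66, 84, 92, 265, 422, 421, 437, 426, 428, 427, 432] [195, 197, 195, 194, 198, 224, 508, 633, 658, 668, 663, 664, 652] [433, 417, 422, 431, 427, 428, 497, 498, 484, 488, 494]
clip shift [ 0.37303529 -0.01597629 -0.00194837]
```

Emit:
{"op": "drive_tool", "data": {"commands": [0.06,0.03,0,0,10,0.06,0.09,0,0,20,0.06,0.15,0,0,30,0.06,0.21,0,0,40,0.06,0.27,-0.01,0,50,0.06,0.32,-0.016,0,60,0.06,0.36,-0.016,0.01,70,0.06,0.373,-0.016,0.02,72,0.06,0.373,-0.016,0.02,72,0.06,0.373,-0.016,0.02,72]}}

```text
t: 7.75
tcp_pos: [0.5124, 0.201, 0.3778]
orientation: [3.102, 0.491, -0.003]
wrist_force: [0.4, 0.1, -0.1]
grip_width: 0.0601
finger_force: 0.0
```

```bash
python3 snap.py w3
```

```text
{'t': 7.75, 'qpos': [0.2972, 0.2955, 1.5962, -0.0005, 1.252, 1.5539], 'tcp_pos': [0.5124, 0.201, 0.3778], 'orientation': [3.1022, 0.4915, -0.0032], 'wrist_force': [0.4413, 0.1219, -0.1058], 'grip_width': 0.0601, 'finger_force': 0.0}
```

View pics/w3.png

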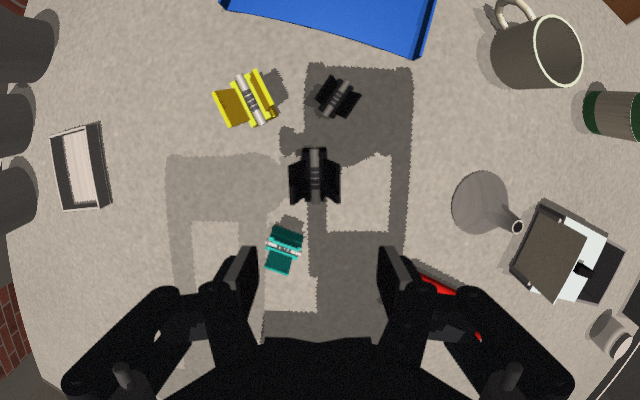

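The wrist view shows the chosen clip at (315,175), nearly aligned with the tool: left lever at 290–306, right lever at 324–341, pin along the column at 315. The turquoise, yellow and small black clips are well clear of the fingers.

```bash
python3 - <<'E'
from h import *
import pickle
s,c=pickle.load(open("w3.pkl","rb"));T=tool(s);p=c["pixels"].astype(int)
m=p[140:215,280:350].max(2)
for r in range(145,210,4):
    print(r,''.join('#' if v<45 else '+' if v<75 else '.' for v in m[r-140]))
cv2.imwrite("pics/w3c.png",cv2.resize(c["pixels"][135:215,265:365,::-1],None,fx=7,fy=7,interpolation=cv2.INTER_CUBIC))
E
```

```text
145 ......................................................................
149 ..................++++########+.......+########.......................
153 ................++++++#######+........+########.......................
157 .....................+########+........########+......................
161 ..................+###########+........##############+................
165 .........+####################+........+###################+..........
169 ........+######################+++++++######################+.........
173 .........######################+++..+++#####################+.........
177 .........#####################+++++..+++###################+..........
181 .........##################################################+..........
185 .........#######################++++++#####################+..........
189 ..........######################+++++++####################+..........
193 ..........#####################+.......+###################+..........
197 ..........#####################++......+####++..+##########+..........
201 ..........########........++##+++........++++.........######..........
205 ......................................................................
209 ......................................................................
```

View pics/w3c.png

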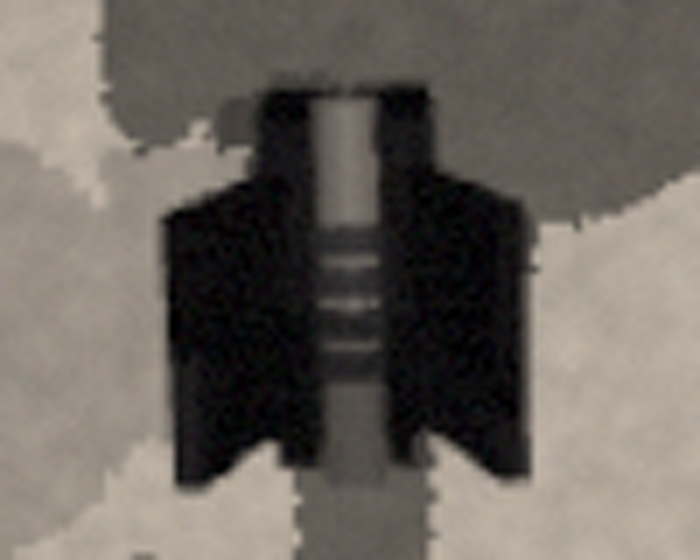

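```bash
python3 - <<'E'
from h import *
import pickle
s,c=pickle.load(open("w3.pkl","rb"));T=tool(s)
w=onz(c,[[288.4,165.7],[290.6,204.5],[340.4,164.3],[340.4,203.3]],.08,T)
print(np.round(w,4).tolist());ctr=w.mean(0)
a=lambda v:np.degrees(np.arctan2(v[1],v[0]))
print("widths",np.linalg.norm(w[2]-w[0]),np.linalg.norm(w[3]-w[1]),"len",np.linalg.norm(w[0]-w[1]),np.linalg.norm(w[2]-w[3]))
print("ctr",ctr,"clip x ang",a(w[0]-w[1]),a(w[2]-w[3]),a((w[0]-w[2]))-90,a(w[1]-w[3])-90,"tool x ang",a(T[:3,0]))
print("pin ctr",onz(c,[[265+348/7,135+305/7]],.046,T))
print("shift",toolshift(s,[ctr[0],ctr[1],.155+.065]))
E
```

```text
[[0.5311, 0.2315, 0.08], [0.4979, 0.2195, 0.08], [0.5462, 0.1888, 0.08], [0.5128, 0.1773, 0.08]]
widths 0.04529493609143962 0.04475759604637255 len 0.03531318165158876 0.03538405183888762
ctr [0.52201793 0.20425592 0.08      ] clip x ang 19.900088900682263 19.02910038559481 19.500774849257084 19.410488393229656 tool x ang 18.005534770161944
pin ctr [[0.52031141 0.20415349 0.046     ]]
shift [ 0.0105233  -0.00020431  0.15780765]
```

Emit:
{"op": "drive_tool", "data": {"commands": [0.068,0.0105,0,0.05,-1.5,0.068,0.0105,0,0.09,-1.5,0.068,0.0105,0,0.125,-1.5,0.068,0.0105,0,0.145,-1.5,0.068,0.0105,0,0.157,-1.5,0.068,0.0105,0,0.157,-1.5,0.068,0.0105,0,0.157,-1.5], "force": 35}}

```text
t: 8.68
tcp_pos: [0.5231, 0.2046, 0.2227]
orientation: [-3.096, -0.53, -0.003]
wrist_force: [0.6, 0.7, -0.1]
grip_width: 0.0677
finger_force: 0.0
```

Emit:
{"op": "drive_tool", "data": {"commands": [0.045,0,0,0,0,0.035,0,0,0,0,0.028,0,0,0,0,0.02,0,0,0,0,0.01,0,0,0,0,0.0,0,0,0,0,0.0,0,0,0,0,0.0,0,0,0,0], "force": 35}}

```text
t: 9.68
tcp_pos: [0.5231, 0.2068, 0.2248]
orientation: [-3.092, -0.529, -0.008]
wrist_force: [-3.6, 6.5, 15.8]
grip_width: 0.0209
finger_force: 33.8
```

```bash
python3 snap.py w4; python3 - <<'E'
from h import *
import pickle
s,c=pickle.load(open("w4.pkl","rb"));print(tool(s).round(4).tolist())
cv2.imwrite("pics/w4c.png",cv2.resize(c["pixels"][140:320,220:420,::-1],None,fx=3,fy=3,interpolation=cv2.INTER_CUBIC))
E
```

```text
{'t': 9.675, 'qpos': [0.3001, 0.4809, 1.7542, 0.0049, 0.9008, 1.5293], 'tcp_pos': [0.5231, 0.2068, 0.2248], 'orientation': [-3.0922, -0.5285, -0.008], 'wrist_force': [-3.5785, 6.529, 15.8023], 'grip_width': 0.0209, 'finger_force': 33.8159}
[[0.9432, 0.3322, 0.0043, 0.5231], [0.3321, -0.9432, 0.0053, 0.2068], [0.0058, -0.0036, -1.0, 0.2248], [0.0, 0.0, 0.0, 1.0]]
```

View pics/w4c.png

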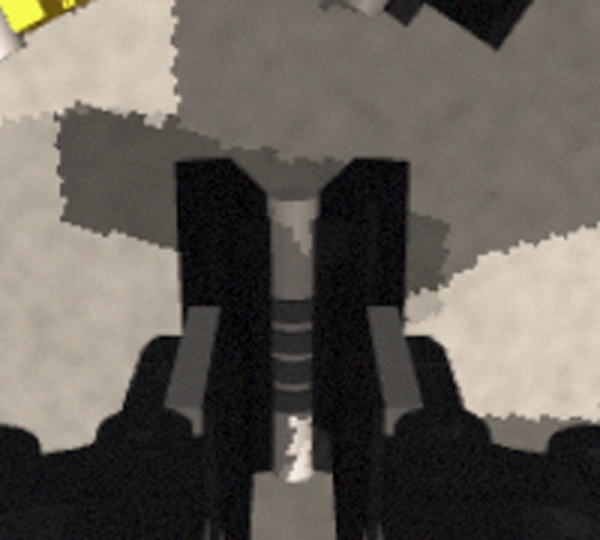

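The clip is pinched to the stop: opening 20.9 mm, and the levers are parallel. Next I lift it, turn it, and carry it to above the card.

Emit:
{"op": "drive_tool", "data": {"commands": [0,0,0,-0.01,0,0,0,0,-0.04,0,0,0,0,-0.08,0,0,0,0,-0.12,0,0,0,0,-0.155,0,0,0,0,-0.17,0,0,0,0,-0.17,0], "force": 35}}

```text
t: 10.6
tcp_pos: [0.5225, 0.2047, 0.3923]
orientation: [3.096, 0.531, 0.003]
wrist_force: [-0.6, -0.1, -1.8]
grip_width: 0.0205
finger_force: 35.3
```

Emit:
{"op": "drive_tool", "data": {"commands": [0,-0.006,0.018,0,2,0,-0.017,0.05,0,5,0,-0.03,0.09,0,8,0,-0.044,0.13,0,11,0,-0.057,0.17,0,14,0,-0.071,0.21,0,17,0,-0.084,0.25,0,19.4,0,-0.095,0.28,0,19.4,0,-0.1,0.297,0,19.4,0,-0.1017,0.301,0,19.4,0,-0.1017,0.301,0,19.4,0,-0.1017,0.301,0,19.4]}}

```text
t: 12.1
tcp_pos: [0.5268, -0.1119, 0.3916]
orientation: [-3.141, -0.003, 0.001]
wrist_force: [-0.8, 0.7, -0.6]
grip_width: 0.0204
finger_force: 35.3
```

```bash
python3 snap.py w5; python3 - <<'E'
from h import *
from bench import ctrl
import pickle
s=ctrl.get_state();r=ctrl.snapshot("side");pickle.dump((s,r),open("s5.pkl","wb"));print(tool(s).round(4).tolist())
K=r["intrinsics"];Ti=np.linalg.inv(r["T"])
q=K@(Ti@np.array([.527,-.11,.16,1]))[:3];u,v=(q[:2]/q[2]).astype(int);print(u,v)
x0,y0=u-50,v-40
print(x0,y0)
S=cv2.resize(r["pixels"][y0:y0+100,x0:x0+100,::-1],None,fx=4,fy=4,interpolation=cv2.INTER_CUBIC)
w=pickle.load(open("w5.pkl","rb"))[1]["pixels"]
W=cv2.resize(w[100:300,220:420,::-1],None,fx=2,fy=2,interpolation=cv2.INTER_CUBIC)
cv2.imwrite("pics/s5c.png",np.hstack([S,W]))
E
```

```text
{'t': 12.1, 'qpos': [-0.288, 0.2671, 1.6009, 0.0005, 1.2741, 1.2805], 'tcp_pos': [0.5268, -0.1119, 0.3916], 'orientation': [-3.141, -0.0035, 0.0005], 'wrist_force': [-0.7646, 0.7228, -0.5704], 'grip_width': 0.0204, 'finger_force': 35.2678}
[[1.0, 0.0024, -0.0001, 0.5269], [0.0024, -1.0, 0.0004, -0.1119], [-0.0001, -0.0004, -1.0, 0.3917], [0.0, 0.0, 0.0, 1.0]]
344 159
294 119
```

View pics/s5c.png

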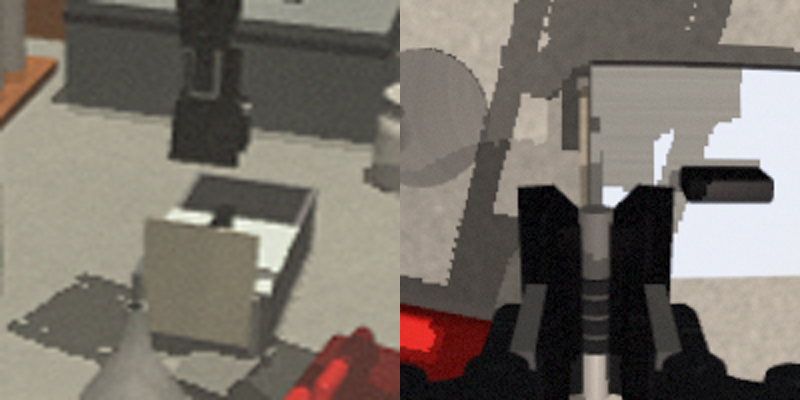

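```bash
python3 - <<'E'
from h import *
import pickle
s,c=pickle.load(open("w5.pkl","rb"));T=tool(s);p=c["pixels"].astype(int)
for r in(138,150,165,180): 
    print(r,p[r,300:325].sum(1).tolist())
print(onz(c,[[311,138],[315,138],[310,180],[314,180]],.11,T).round(4).tolist())
s,c=pickle.load(open("s5.pkl","rb"))
o,d=ray(c,[[336.5,159],[345,159.6],[353.5,160.3]])
for y in(-.0867,-.0985): print((o+d*((y-o[1])/d[:,1])[:,None]).round(4).tolist())
# bottom corners left/right; card top corners in the same view, at outer face
o,d=ray(c,[[294+147/4,119+219/4],[294+258/4,119+237/4]])
print("card top via side at z=.11",onz(c,[[294+147/4,119+219/4],[294+258/4,119+237/4]],.11).round(4).tolist())
E
```

```text
138 [275, 277, 286, 289, 253, 200, 196, 195, 221, 234, 255, 257, 259, 261, 218, 320, 405, 438, 439, 436, 437, 432, 436, 440, 444]
150 [420, 207, 208, 192, 194, 201, 191, 203, 209, 292, 383, 454, 450, 357, 261, 320, 409, 440, 441, 439, 442, 437, 441, 435, 440]
165 [397, 213, 210, 215, 213, 213, 202, 212, 209, 304, 399, 461, 452, 362, 263, 260, 286, 282, 288, 292, 404, 442, 443, 441, 445]
180 [453, 454, 458, 450, 458, 446, 438, 443, 449, 448, 466, 464, 455, 361, 259, 364, 440, 434, 441, 432, 354, 374, 436, 440, 436]
[[0.5804, -0.1081, 0.11], [0.5804, -0.1114, 0.11], [0.5457, -0.1073, 0.11], [0.5457, -0.1106, 0.11]]
[[0.5459, -0.0867, 0.1693], [0.5202, -0.0867, 0.1712], [0.4949, -0.0867, 0.1727]]
[[0.5489, -0.0985, 0.1638], [0.5229, -0.0985, 0.1657], [0.4973, -0.0985, 0.1673]]
card top via side at z=.11 [[0.5663, -0.1025, 0.11], [0.479, -0.1005, 0.11]]
```

The side crop shows the clip upright above the card, jaw bottom at about (345,160). The wrist half shows the card's top edge at columns 309–313. The stack centre comes out at y = -0.1109, so the tool shifts 1 mm, then goes down about 76 mm.

Emit:
{"op": "drive_tool", "data": {"commands": [0,0,-0.001,0.01,0,0,0,-0.001,0.025,0,0,0,-0.001,0.04,0,0,0,-0.001,0.05,0,0,0,-0.001,0.055,0,0,0,-0.001,0.058,0,0,0,-0.001,0.058,0,0,0,-0.001,0.058,0], "force": 35}}

```text
t: 13.2
tcp_pos: [0.5271, -0.112, 0.3342]
orientation: [3.141, 0.002, 0.002]
wrist_force: [-0.1, -0.9, -2.0]
grip_width: 0.0206
finger_force: 35.3
```

```bash
python3 - <<'E'
from h import *
from bench import ctrl
import pickle
s=ctrl.get_state();print(tool(s).round(4).tolist(),s["wrist_force"])
w=ctrl.snapshot("wrist");r=ctrl.snapshot("side");pickle.dump((s,w,r),open("s6.pkl","wb"))
S=cv2.resize(r["pixels"][145:225,300:400,::-1],None,fx=4,fy=4,interpolation=cv2.INTER_CUBIC)
W=cv2.resize(w["pixels"][130:210,260:360,::-1],None,fx=4,fy=4,interpolation=cv2.INTER_CUBIC)
cv2.imwrite("pics/s6c.png",np.hstack([S,W]))
E
```

```text
[[1.0, 0.001, 0.001, 0.5271], [0.001, -1.0, -0.0003, -0.112], [0.001, 0.0003, -1.0, 0.3342], [0.0, 0.0, 0.0, 1.0]] [-0.05907755 -0.91779221 -1.98688408]
```

View pics/s6c.png

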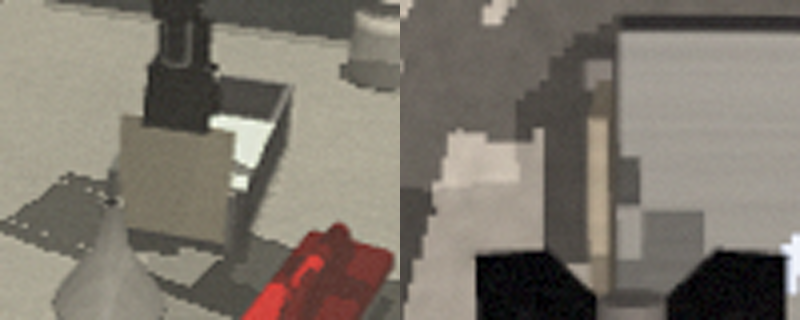

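```bash
python3 - <<'E'
from h import *
from bench import ctrl
import pickle
ps=[]
for i in range(6):
    s=ctrl.get_state();ps.append(s["tcp_pos"]);w=ctrl.snapshot("wrist")
print(np.round(ps,4).tolist());T=tool(s);T[:3,3]=np.mean(ps,0);p=w["pixels"].astype(int)
for r in(162,170,178,186): print(r,p[r,300:325].sum(1).tolist())
f=lambda uv,z:onz(w,uv,z,T).round(4).tolist()
print("tcp y",T[1,3],"card",f([[306.7,170],[312,170]],.11))
for r in(196,200): print(r,p[r,270:365].max(1).tolist())
E
```

```text
[[0.527, -0.112, 0.3341], [0.527, -0.112, 0.3341], [0.5269, -0.112, 0.334], [0.5269, -0.112, 0.334], [0.5269, -0.1119, 0.3339], [0.5269, -0.1119, 0.3339]]
162 [213, 204, 209, 214, 213, 215, 265, 413, 470, 480, 483, 436, 309, 232, 271, 389, 453, 453, 449, 457, 455, 449, 447, 445, 441]
170 [222, 222, 218, 219, 212, 218, 266, 416, 467, 479, 475, 438, 296, 234, 207, 250, 255, 255, 252, 250, 400, 457, 453, 461, 467]
178 [222, 233, 224, 238, 218, 221, 263, 361, 461, 482, 477, 436, 298, 237, 242, 262, 264, 262, 260, 263, 374, 442, 460, 462, 460]
186 [218, 211, 210, 212, 210, 213, 244, 342, 449, 473, 462, 423, 297, 235, 366, 430, 454, 450, 455, 447, 388, 345, 327, 316, 326]
tcp y -0.11195425044219359 card [[0.5648, -0.1067, 0.11], [0.5648, -0.1101, 0.11]]
196 [168, 168, 169, 166, 159, 162, 158, 162, 146, 18, 15, 17, 0, 8, 11, 3, 20, 19, 10, 16, 6, 17, 11, 6, 12, 16, 18, 6, 18, 11, 34, 79, 154, 157, 157, 158, 156, 144, 132, 129, 131, 124, 94, 84, 99, 110, 110, 113, 112, 110, 110, 112, 108, 111, 112, 111, 110, 107, 110, 113, 109, 111, 111, 97, 63, 27, 17, 6, 13, 11, 13, 7, 17, 4, 0, 10, 3, 14, 10, 17, 11, 14, 15, 17, 1, 11, 120, 221, 248, 249, 216, 158, 155, 158, 160]
200 [171, 170, 169, 168, 169, 171, 171, 169, 155, 19, 11, 15, 9, 13, 12, 11, 18, 21, 17, 12, 7, 6, 20, 13, 6, 23, 15, 17, 12, 8, 16, 13, 15, 16, 30, 105, 151, 144, 131, 125, 129, 123, 104, 87, 99, 108, 111, 112, 109, 112, 115, 115, 112, 114, 114, 112, 113, 117, 109, 104, 68, 31, 11, 11, 17, 20, 12, 5, 22, 8, 2, 10, 18, 6, 15, 8, 12, 16, 12, 20, 6, 9, 14, 13, 17, 16, 118, 211, 166, 161, 161, 161, 155, 157, 155]
```

The clip sits at image column 317.2, and so do the fingers in every view. That means the camera's tool-y offset is really about 0, not 1.7 mm, which also explains the side force when gripping the ridge and the clip. Relative to the clip, the stack centre is then about 2.5 mm towards world +y, so I correct for that before going lower.

Emit:
{"op": "drive_tool", "data": {"commands": [0,-0.001,-0.0025,0,0,0,-0.001,-0.0025,0,0,0,-0.001,-0.0025,0,0,0,-0.001,-0.0025,0,0]}}

```text
t: 14.1
tcp_pos: [0.5259, -0.1094, 0.3337]
orientation: [3.142, 0.002, -0.0]
wrist_force: [0.6, 0.2, -0.7]
grip_width: 0.0205
finger_force: 35.3
```

```bash
cat > rel.py <<'E'
from h import *
from bench import ctrl
s=ctrl.get_state();w=ctrl.snapshot("wrist");T=tool(s);p=w["pixels"].astype(int)
print(s["tcp_pos"],s["wrist_force"],s["grip_width"])
for r in(162,170,178,186):
    g=np.abs(np.diff(p[r,298:320].sum(1)));print(r,p[r,300:322].sum(1).tolist())
m=p[196].max(1)<50;xs=np.nonzero(m[260:380])[0]+260;print("clip",xs.min(),xs.max())
q=onz(w,[[317.3,170],[310,170]],.11,T);print("mm/px at card top",(q[0]-q[1])[1]/7.3)
cv2.imwrite("pics/rel.png",w["pixels"][:,:,::-1])
E
python3 rel.py
```

```text
[ 0.52589614 -0.10942009  0.33369635] [ 0.61835231  0.15146632 -0.71796204] 0.020498118286677844
162 [234, 216, 216, 222, 215, 220, 215, 216, 219, 211, 281, 378, 464, 462, 463, 401, 316, 262, 392, 440, 459, 454]
170 [212, 215, 211, 216, 210, 214, 214, 211, 207, 207, 283, 376, 463, 463, 467, 417, 323, 213, 239, 256, 257, 262]
178 [214, 224, 223, 225, 218, 229, 225, 224, 231, 230, 260, 363, 478, 491, 491, 418, 320, 233, 230, 253, 253, 259]
186 [216, 219, 219, 218, 210, 221, 217, 214, 213, 210, 248, 357, 473, 460, 475, 415, 304, 251, 340, 440, 452, 455]
clip 279 355
mm/px at card top -0.000629119947363319
```

The card's middle is now 2.5 mm to +y of the clip centre (2.75 mm wanted). Down the last 18 mm.

Emit:
{"op": "drive_tool", "data": {"commands": [0,0,0,0.004,0,0,0,0,0.008,0,0,0,0,0.012,0,0,0,0,0.015,0,0,0,0,0.018,0,0,0,0,0.018,0,0,0,0,0.018,0,0,0,0,0.018,0], "force": 35}}

```text
t: 15.15
tcp_pos: [0.526, -0.1095, 0.3159]
orientation: [3.141, 0.002, 0.001]
wrist_force: [0.1, 0.1, -0.8]
grip_width: 0.0208
finger_force: 35.3
```

```bash
python3 rel.py; python3 - <<'E'
from h import *
from bench import ctrl
r=ctrl.snapshot("side");w=cv2.imread("pics/rel.png")
S=cv2.resize(r["pixels"][145:225,300:400,::-1],None,fx=4,fy=4,interpolation=cv2.INTER_CUBIC)
W=cv2.resize(w[130:210,260:360],None,fx=4,fy=4,interpolation=cv2.INTER_CUBIC)
cv2.imwrite("pics/s7c.png",np.hstack([S,W]))
E
```

```text
[ 0.52596012 -0.10946104  0.31589164] [ 0.14119515  0.06059301 -0.82976171] 0.02079736637797607
162 [215, 204, 214, 214, 220, 225, 215, 218, 225, 226, 333, 400, 410, 412, 409, 358, 288, 283, 417, 465, 475, 470]
170 [228, 219, 225, 225, 220, 227, 232, 213, 213, 210, 380, 482, 485, 481, 479, 398, 280, 269, 403, 456, 463, 466]
178 [224, 231, 231, 222, 213, 232, 226, 222, 223, 222, 371, 466, 477, 471, 469, 380, 280, 221, 242, 257, 254, 258]
186 [225, 218, 217, 232, 225, 226, 207, 226, 220, 220, 392, 488, 489, 494, 489, 400, 272, 241, 320, 404, 413, 419]
clip 279 355
mm/px at card top -0.0005708653590925662
```

View pics/s7c.png

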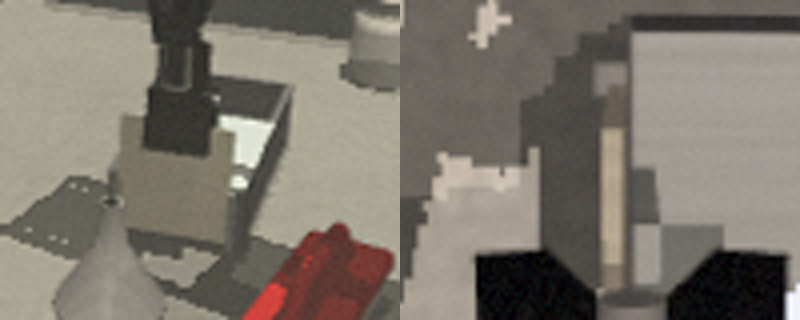

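The side crop shows the near jaw hanging about 20 mm over the card's face, centred on its width. The wrist crop shows the card between the jaws with clear space on both sides, and the wrist force is about 0. Handing in.

```bash
python3 -c "
from bench import ctrl
s=ctrl.get_state();print(s['dq'],s['grip_width'],s['finger_force']);print(ctrl.close_job())"
```

```text
[-7.36269501e-04  1.49848775e-03 -1.49884453e-03 -3.77468366e-04
  8.62319090e-05 -1.23139063e-03] 0.020677890600463333 35.26906192302704
the job is handed in; nothing more can be done
None
```

The job is handed in: the cover is shut against the card, and the arm holds the big black clip pinched wide open and upright, its jaws about 20 mm down over both sides of the card and flange. The cameras and the near-zero wrist force show no contact, and no verdict came back.

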